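Set the day wheel of a pill organiser and confirm it

ROBOT

A 6-joint arm with a two-finger parallel gripper is mounted at the origin on the work surface. World frame = base frame: x ahead of the robot, y to its left, z up, the work surface at z = 0. Lengths are in m, angles in rad, forces in N, time in s.
With the tool pointing down it reaches from about 0.35 to 0.8 m from the base axis. Payload 7.3 kg.
Tool frame: the origin (TCP) lies midway between the tips of the shut fingers; the grasp point (between the pads) lies bot.grasp_offset behind it (bot.grasp_offset is the distance from the TCP to the grasp point, in m); y points along the fingers, z is the direction in which the jaws open and shut, and the axes are right-handed (so a half turn about y gives the same grasp; the last joint's range is limited). The gripper opens to 85 mm and grips with 20 to 120 N. Pads are 22 mm wide; open, the fingers measure 114 mm over their backs; the gripper's body (76 mm by 85 mm) begins 54 mm behind the grasp point. The pads swing forward as they close: fully open they stand 13 mm farther back than shut.
Start: joints at [-1.402, 0.342, 1.524, -0, 1.275, -0.146], TCP at [0.163, -0.499, 0.231] pointing down, gripper open.
Joint ranges: [-2.53, 2.53], [-0.77, 2.02], [0.04, 2.7], [-1, 4.14], [0.28, 2.66], [-3.11, 3.11]. Speed limits (rad/s): [2.57, 2.57, 3.14, 3.14, 3.14, 3.14].

INTERFACE

Orientations are given as a rotation vector (axis times angle).
In Python, from workcell import bot, camera, camera_model, search_frame, cut_out, spot_point gives the robot as it stands. The module is installed in compiled form; this text tells all that it offers.
- The arm moves only by the shell command python3 -m inch 'ROWS' [FORCE]. ROWS is JSON, a list of rows, each an object with "offset": the shift along the tool's x, y, z in cm, a list of three; "twist": the turn, a rotation vector about the tool's x, y, z in degrees, a list of three; "hand": the finger opening in cm, from 0 to 8.54. In form: [{"offset": [x, y, z], "twist": [ax, ay, az], "hand": hand}, ...]. A call has 1 to 5 rows; each row shifts and turns the commanded pose from where the row before left it, along the tool's axes as they then stand; what a row does not reach is not made up. A row lasts 1/8 s, in which the tool goes at most 62.5 mm and 10.7 degrees, less where a joint would pass 70% of its speed; a pose out of reach is approached as far as the arm can. A call is refused whole if a number of a shift passes 6.25 or a number of a turn 10.7, either way. A call with a gripper value outside its range is refused whole. The fingers move at their own pace and stop on an object; FORCE is the grip in N (left out, the last holds). Time passes only in rows, so rows that do not move let the fingers close. It gives the time, the measured TCP pose, the force and the opening at its end, in the units of the state.
- bot.read_state(): the state, without advancing time (a new reading comes with each control period).
- camera(name): name is "scene" or "top" or "wrist"; returns the picture (480x640x3 uint8, blue, green, red); there is no depth.
- camera_model(name): a dict with "mtx" (3x3 intrinsics, pixels), "dist" ([k1, k2, p1, p2, k3] as OpenCV has them; the pictures are not rectified), "rvec" (rotation vector, rad) and "tvec" (3), from world to camera coordinates, as OpenCV has them. Camera axes: x right, y down, z forward; pixel columns grow to the right and rows downward; lengths in m; the calibration is good to about 2 mm. A picture is of the moment at which its call begins: read the wrist's pose just before it. camera_model takes no time and is no camera call; for the wrist camera it gives the pose at the moment of the call.
- bot.sign_off(): hands the job in, once; it reports no verdict.
Trained networks look in the newest picture that a camera, given by its name, has taken for a name from the list of things; names that differ only in an ending like _2 or _b are one class to them, and where a whole thing is asked for, a point or a joint stands for the part that bears it (a point fixed in the world has none). Each returns a list of dicts, best first, with "conf" (0 to 1); they miss things now and then, are a little off and sometimes report something else, mostly with a low value. They report only what shows in the picture. A call takes as long as a camera call.
- search_frame(camera, name): "xyz" ([x, y, z] in m, in world coordinates, good to about 4 mm: the middle of the surface that is visible of it).
- cut_out(camera, name): "mask" (480x640 bool, what is visible of it).
- spot_point(camera, name): "xyz" ([x, y, z] in m, in world coordinates, good to about 4 mm: a listed point, or the origin of a listed thing).
The state is a dict: "time": time; "joints": joint angles; "joint_velocities": joint speeds; "joint_torque": joint torques, N m; "tcp_pos": TCP position; "eef_rot": TCP orientation; "wrist_force": force on the tool from outside, world axes, zero at the start; "moment": the same for the moment, N m; "grip_width": opening from 0.0 (shut) to 1.0 (fully open).
Only numpy, scipy, OpenCV 4.12 (cv2) and the standard library are available. Lean on these libraries where they do the work, as an engineer would, in place of code of your own. Each camera call takes 0.05 s, during which the arm holds its last target.

TASK

On the weekly pill organiser, flick the finned wheel round anticlockwise (seen from above, the way the chevrons point) with a fingertip, click by click, until the red fin has clicked in at the yellow pointer, and do not let it run past. Then press the green button fully down with a fingertip, let it come back up, and finish clear of everything. Be gentle and pick nothing up: the organiser stays flat on its mat without being dragged along, the button is not pressed before the wheel is set, and the other things on the counter stay where they are.

Things in the scene. Friction and masses are not known exactly. Their poses are not given: they have to be found in the camera images.
- organiser: Weekly pill organiser: pale grey rounded box, 175 (x) x 200 (y) x 36 mm high, about 2 kg (steel base plate), standing loose on a 4 mm teal silicone mat (fixed, 250 x 260 mm); it slides if pushed with over about 9 N. Origin: centre of its underside; z up, -x is the edge with the yellow pointer. The wheel's axis is vertical, at x 0, y -25 mm in this frame.
- wheel_hub (a point): Centre of the wheel's white hub, on its top face, 54 mm above the organiser's underside; it lies on the wheel's axis. The wheel: round hub of radius 36 mm and seven upright radial fins, evenly spaced (51.4 degrees), six blue and one red, each 7 mm thick, running out from the hub to 66 mm from the axis. The fins stand from 38 mm (2 mm above the organiser's top face) to 58 mm above the organiser's underside. The gaps between fins are open from above and on the outside.
- red_fin (a point): Outer end of the red fin, at its top edge, 66 mm from the wheel's axis and 58 mm above the organiser's underside. It turns with the wheel.
- pointer (a point): Flat yellow wedge printed on the organiser's top face, on the middle of its length at 70 mm from the wheel's axis, on the -x side (x -70, y -25, z 36 mm in the organiser's frame).
- wheel (a joint): Angle of the wheel in rad, growing anticlockwise seen from above; 0 with the red fin at the pointer; it does not wrap. A sprung ball clicks in every 0.898 rad (2 pi / 7), with one fin or another at the pointer. Starts 2 to 4 clicks short (-3.9 to -1.5), now and then stuck half-way. 3 to 6 N on a fin moves it; past two thirds of a click it snaps home by itself and does not coast on.
- button (a joint): Travel of the green push button in m: 0 up, 0.006 fully down. Spring return, 4.5 N when fully down.
- button_top (a point): Centre of the green button's top face, button radius 13 mm, in a small grey housing at x -45, y 72 mm in the organiser's frame. It is pressed straight down.
- dish: White ceramic dish, 100 mm across, 32 mm high, loose, beyond the organiser. Origin: centre of its underside. Leave alone.
- pill_bottle: Amber pill bottle, 42 mm across, 75 mm high, loose, beyond the organiser. Origin: centre of its underside. Leave alone.
- clipper: Steel nail clipper lying flat, 70 x 13 x 12 mm, loose, to the left (+y) of the mat. Origin: centre of its underside. Leave alone.
- cream_jar: Cream jar with a metal cap, 54 mm across, 45 mm high, loose, to the right (-y) of the mat. Origin: centre of its underside. Leave alone.
- tumbler: Blue ceramic tumbler, 72 mm across, 95 mm high, loose, far to the left. Origin: centre of its underside. Leave alone.
- soap_pump: Green soap pump bottle, 64 mm across, 163 mm high, loose, far to the right. Origin: centre of its underside. Leave alone.
- comb: Brown comb lying flat, 150 x 31 x 5 mm, loose, far to the right. Origin: near its middle, on its underside. Leave alone.

How it is judged:
On the way, in this order (a step that is already met when the one before it is completed fails the run):
1. the red fin has clicked in at the yellow pointer (value of joint wheel between -0.15 and 0.15 rad), for 0.2 s.
2. the green button is pressed fully down (value of joint button above 0.0045 m), for 0.03 s.
At the end, for the whole second after the job is handed in: Red fin at the pointer (wheel joint within 0.15 rad of 0), button up again (under 1.5 mm), organiser flat and within 30 mm of where it stood, every other thing within 20 mm of where it stood (all of step 1 and value of joint button below 0.0015 m and distance of organiser from where it was at the start of the episode below 0.03 m and angle between organiser's own z axis and vertical below 0.06 rad and linear speed of organiser below 0.02 m/s and distance of each of dish, pill_bottle, clipper, cream_jar, tumbler, soap_pump, comb from where it was at the start of the episode below 0.02 m); the robot touches nothing.
It fails at once if the wheel ran past the pointer, or was turned the wrong way (value of joint wheel above 0.5 rad or value of joint wheel below -4.15 rad).
It fails at once if the button was pressed before the wheel was set (value of joint button above 0.003 m and not (value of joint wheel between -0.15 and 0.15 rad)).
It fails at once if the organiser was lifted, tipped or dragged away (distance of organiser from where it was at the start of the episode above 0.03 m or angle between organiser's own z axis and vertical above 0.15 rad or height (world z) of organiser above 0.014 m).
It fails at once if the organiser was pinched or pushed roughly (over 30 N) (contact force between the fingers and organiser above 30 N).
It fails at once if another thing on the counter was picked up or disturbed (distance of any of dish, pill_bottle, clipper, cream_jar, tumbler, soap_pump, comb from where it was at the start of the episode above 0.02 m).
It also fails if it takes over 54 s, if anything falls off the work surface, if the arm or the gripper's body presses on something with over 40 N, if the wrist force passes 120 N, or if a joint passes its speed limit or range.

## Working session

There is one attempt and no reset: what is moved stays moved. The work goes in short steps, Python scripts to look and compute and a shell command to move; the robot and the scene stay as the last step left them, time stands still between calls to the robot, and variables do not carry over. Pictures are saved under pics/ and viewed, and the job is handed in when it is done.

```bash
mkdir -p pics; python3 - <<'E'
from workcell import *
import cv2,numpy as np
s=bot.read_state(); print({k:np.round(v,3).tolist() for k,v in s.items()}, bot.grasp_offset)
for c in ("top","scene"):
    cv2.imwrite(f"pics/{c}0.png",camera(c))
    for n in ("organiser","wheel_hub","red_fin","pointer","button_top"):
        r=spot_point(c,n); print(c,n,[(np.round(q["xyz"],3).tolist(),round(q["conf"],2)) for q in r[:2]])
print(bot.read_state()["time"])
E
```

```text
{'time': 0.0, 'joints': [-1.402, 0.343, 1.525, -0.0, 1.275, -0.146], 'joint_velocities': [-0.001, 0.0, 0.0, 0.001, 0.002, -0.0], 'joint_torque': [-0.0, -43.368, -24.6, -0.0, 0.008, 0.0], 'tcp_pos': [0.163, -0.499, 0.231], 'eef_rot': [-0.326, 2.053, -2.05], 'wrist_force': [0.287, 0.297, 0.961], 'moment': [-0.015, 0.024, -0.001], 'grip_width': 1.001} 0.0187
top organiser [([0.545, 0.048, 0.002], 0.76), ([0.573, 0.081, 0.06], 0.48)]
top wheel_hub [([0.533, 0.026, 0.058], 0.62)]
top red_fin [([0.571, 0.084, 0.062], 0.78)]
top pointer [([0.466, 0.055, 0.042], 0.67), ([0.573, 0.083, 0.063], 0.36)]
top button_top [([0.524, 0.133, 0.06], 0.51)]
scene organiser [([0.54, 0.05, 0.006], 0.6)]
scene wheel_hub [([0.534, 0.022, 0.058], 0.87)]
scene red_fin [([0.61, -0.448, -0.005], 0.19)]
scene pointer [([0.466, 0.057, 0.039], 0.79), ([0.613, -0.445, -0.001], 0.59)]
scene button_top [([0.526, 0.133, 0.067], 0.61), ([0.429, -0.402, 0.006], 0.4)]
0.6
```

View pics/top0.png

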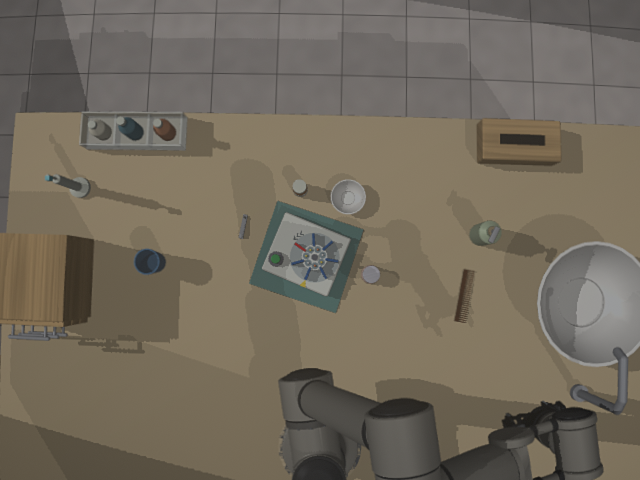

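View pics/scene0.png

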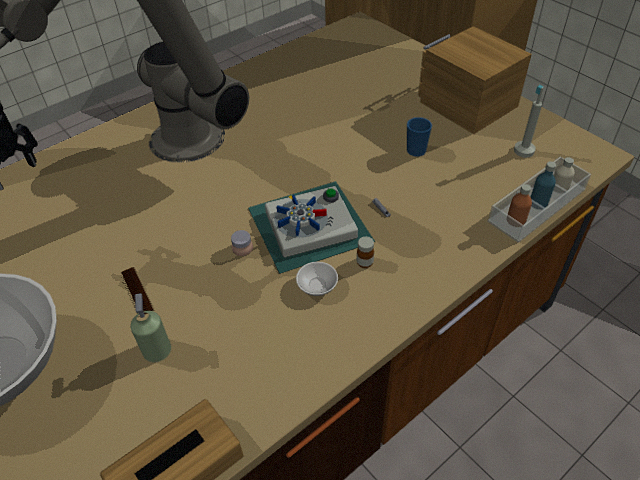

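```bash
cat > h.py <<'E'
from workcell import *
import cv2,numpy as np
from scipy.spatial.transform import Rotation as R
def st():
    s=bot.read_state(); M=R.from_rotvec(s["eef_rot"]).as_matrix(); return s,np.array(s["tcp_pos"]),M
def to(target,ang=None):
    """offset in cm in tool axes; ang: desired world heading (deg) of tool z"""
    s,p,M=st()
    print("t",round(s["time"],2),"p",p.round(4),"zhead",round(np.degrees(np.arctan2(M[1,2],M[0,2])),1),"ydir",M[:,1].round(3),"F",np.round(s["wrist_force"],1),"j",np.round(s["joints"],2))
    print("offset cm",(M.T@(np.array(target)-p)*100).round(2))
E
python3 - <<'E'
from h import *
to([0.50,0.03,0.25]); s,p,M=st(); print(M.round(3))
m=camera_model("wrist"); Rw=cv2.Rodrigues(np.array(m["rvec"]))[0]; c=-Rw.T@np.array(m["tvec"]).ravel()
print("cam in tool",M.T@(c-p),"fwd in tool",M.T@Rw[2], "right",M.T@Rw[0])
E
```

```text
t 0.6 p [ 0.1626 -0.4992  0.2313] zhead -72.0 ydir [ 0. -0. -1.] F [-0.6  0.  -0.5] j [-1.4   0.34  1.52 -0.    1.28 -0.15]
offset cm [-48.47  -1.87 -39.87]
[[-0.951  0.     0.31 ]
 [-0.31  -0.    -0.951]
 [ 0.    -1.     0.   ]]
cam in tool [-0.07672007 -0.14266705 -0.00037841] fwd in tool [ 2.94967327e-01  9.55507054e-01 -7.38736261e-04] right [-6.36485258e-04  9.69619341e-04  9.99999327e-01]
```

```bash
python3 -m inch '[{"offset":[-3.5,0,-3.0],"twist":[0,0,0],"hand":0},{"offset":[-3.5,0,-3.0],"twist":[0,0,0],"hand":0},{"offset":[-3.5,0,-3.0],"twist":[0,0,0],"hand":0},{"offset":[-3.5,0,-3.0],"twist":[0,0,0],"hand":0},{"offset":[-3.5,0,-3.0],"twist":[0,0,0],"hand":0}]' 20
python3 -m inch '[{"offset":[-3.5,0,-3.0],"twist":[0,0,0],"hand":0},{"offset":[-3.5,0,-3.0],"twist":[0,0,0],"hand":0},{"offset":[-3.5,0,-3.0],"twist":[0,0,0],"hand":0},{"offset":[-3.5,0,-3.0],"twist":[0,0,0],"hand":0},{"offset":[-3.5,0,-3.0],"twist":[0,0,0],"hand":0}]'
python3 -m inch '[{"offset":[-3.4,0,-2.8],"twist":[0,0,0],"hand":0},{"offset":[-3.4,0,-2.8],"twist":[0,0,0],"hand":0},{"offset":[0,0,0],"twist":[0,-9,0],"hand":0},{"offset":[0,0,0],"twist":[0,-9,0],"hand":0},{"offset":[0,0,0],"twist":[0,-9,0],"hand":0}]'
python3 -m inch '[{"offset":[0,0,0],"twist":[0,-10,0],"hand":0},{"offset":[0,0,0],"twist":[0,-10,0],"hand":0},{"offset":[0,0,0],"twist":[0,-10,0],"hand":0},{"offset":[0,0,0],"twist":[0,-10,0],"hand":0},{"offset":[0,0,0],"twist":[0,-10,0],"hand":0}]'
python3 - <<'E'
from h import *
to([0.45,-0.03,0.24])
cv2.imwrite("pics/w1.png",camera("wrist"))
for n in ("organiser","wheel_hub","red_fin","pointer","button_top"):
    r=spot_point("wrist",n); print(n,[(np.round(q["xyz"],4).tolist(),round(q["conf"],2)) for q in r[:2]])
E
```

```text
time: 1.23
tcp_pos: [0.2831, -0.3012, 0.2315]
eef_rot: [-0.325, 2.051, -2.052]
wrist_force: [1.0, -0.7, -0.1]
grip_width: 0.002
time: 1.85
tcp_pos: [0.4032, -0.1043, 0.2316]
eef_rot: [-0.325, 2.051, -2.052]
wrist_force: [0.2, 0.5, 0.3]
grip_width: -0.002
time: 2.48
tcp_pos: [0.4499, -0.0311, 0.2313]
eef_rot: [-0.734, 1.756, -1.756]
wrist_force: [0.6, 0.6, 0.4]
grip_width: -0.005
time: 3.1
tcp_pos: [0.4498, -0.0313, 0.2314]
eef_rot: [-1.252, 1.14, -1.14]
wrist_force: [-0.4, -0.6, 0.5]
grip_width: 0.001
t 3.1 p [ 0.4498 -0.0313  0.2314] zhead 5.4 ydir [ 0. -0. -1.] F [-0.4 -0.6  0.5] j [-0.24  0.21  1.71 -0.    1.22 -0.33]
offset cm [-0.12 -0.86  0.03]
organiser [([0.5399, 0.0489, 0.0041], 0.83)]
wheel_hub [([0.5328, 0.0278, 0.0598], 0.97)]
red_fin [([0.5645, 0.0849, 0.0616], 0.61)]
pointer [([0.4641, 0.0533, 0.039], 0.62)]
button_top [([0.525, 0.1334, 0.0596], 0.81)]
```

View pics/w1.png

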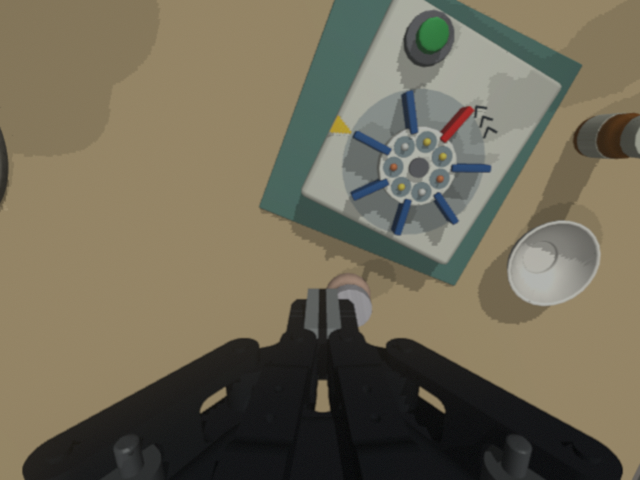

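```bash
cat >> h.py <<'E'
def back(m,uv,z):
    x=cv2.undistortPoints(np.array([[uv]],float),np.array(m["mtx"]),np.array(m["dist"]))[0,0]
    Rw=cv2.Rodrigues(np.array(m["rvec"]))[0]; c=-Rw.T@np.array(m["tvec"]).ravel(); d=Rw.T@np.array([x[0],x[1],1]); return c+d*(z-c[2])/d[2]
def cen(im,lo,hi,roi):
    h=cv2.cvtColor(im,cv2.COLOR_BGR2HSV); k=cv2.inRange(h,lo,hi); q=np.zeros_like(k); a,b,c,d=roi; q[b:d,a:c]=k[b:d,a:c]
    n,l,s,ce=cv2.connectedComponentsWithStats(q); i=1+np.argmax(s[1:,4]); return ce[i],s[i]
E
python3 - <<'E'
from h import *
im=cv2.imread("pics/w1.png"); m=camera_model("wrist")
pt,s1=cen(im,(20,120,100),(35,255,255),(300,100,380,160))
bt,s2=cen(im,(45,120,60),(75,255,255),(390,0,470,80))
rd=cen(im,(0,150,80),(8,255,255),(430,90,480,150))
print(pt,s1,bt,s2,rd)
hub=back(m,(418,167),.058); P=back(m,pt,.040); B=back(m,bt,.06)
print("hub",hub.round(4),"pointer",P.round(4),"button",B.round(4))
print("yaw from pointer",np.degrees(np.arctan2(*(P-hub)[1::-1]))-180,"from button",np.degrees(np.arctan2(*(B-hub)[1::-1]))-np.degrees(np.arctan2(97,-45)))
for a in [(303,193),(447,263),(562,85)]: print(back(m,a,.040).round(4))
E2=0
E
```

```text
[339.39086294 126.26903553] [330 116  21  17 197] [432.91867853  33.89961881] [418  17  30  34 787] (array([455.76010101, 122.78282828]), array([441, 107,  32,  35, 396], dtype=int32))
hub [0.5345 0.0273 0.058 ] pointer [0.4598 0.057  0.04  ] button [0.5281 0.1342 0.06  ]
yaw from pointer -21.67913081675502 from button -21.439592843734033
[ 0.4301 -0.0085  0.04  ]
[ 0.5871 -0.0694  0.04  ]
[0.6577 0.1097 0.04  ]
```

```bash
python3 - <<'E'
from h import *
to([0.4722,0.0227,0.10])
E
python3 -m inch '[{"offset":[-2.6,4,1.1],"twist":[0,1.2,0],"hand":0},{"offset":[-2.6,4,1.1],"twist":[0,0,0],"hand":0},{"offset":[0,4,0],"twist":[0,0,0],"hand":0}]'
python3 - <<'E'
from h import *
to([0.4722,0.0227,0.048])
cv2.imwrite("pics/w2.png",camera("wrist"))
E
```

```text
t 3.4 p [ 0.4498 -0.0313  0.2313] zhead 4.9 ydir [ 0. -0. -1.] F [0.5 0.3 0.1] j [-0.24  0.21  1.71 -0.    1.22 -0.32]
offset cm [-5.19 13.13  2.69]
time: 3.78
tcp_pos: [0.4682, 0.0236, 0.1102]
eef_rot: [-1.239, 1.159, -1.16]
wrist_force: [0.0, -0.1, -0.2]
grip_width: -0.001
t 3.77 p [0.4682 0.0236 0.1102] zhead 3.8 ydir [ 0.001  0.    -1.   ] F [ 0.  -0.1 -0.2] j [-0.11  0.38  1.84  0.    0.91 -0.18]
offset cm [0.12 6.22 0.38]
```

View pics/w2.png

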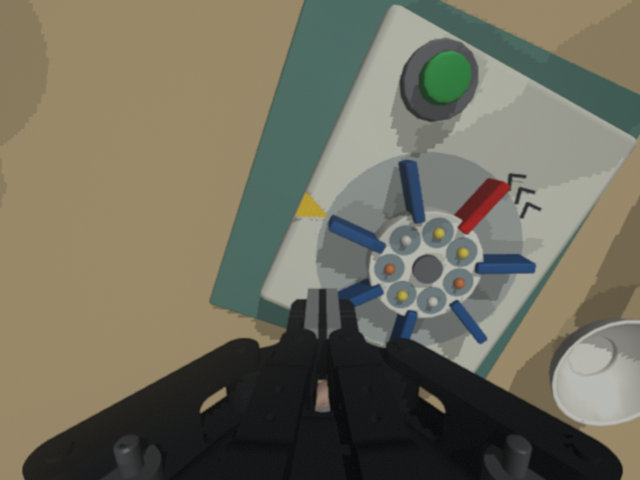

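```bash
python3 - <<'E'
from h import *
m=camera_model("wrist"); s,p,M=st()
im=cv2.imread("pics/w2.png")
def pr(q): return cv2.projectPoints(np.array([q],float),np.array(m["rvec"]),np.array(m["tvec"]),np.array(m["mtx"]),np.array(m["dist"]))[0].ravel()
c=np.array([.4722,.0227,.048])
M2=M
for z in (.048,.062):
  q=[c+M[:,0]*a+M[:,2]*b for a,b in ((.011,.0145),(.011,-.0145),(-.011,-.0145),(-.011,.0145))]
  cs=[]
  for w in q: w[2]=z; cs.append(pr(w))
  cv2.polylines(im,[np.int32(cs)],True,(0,255,255),1)
hub=np.array([.5345,.0273]);
for k in range(7):
  a=np.radians(158.5+51.43*k)
  u,v=[pr([*(hub+r*np.array([np.cos(a),np.sin(a)])),.062]) for r in (.036,.066)]
  cv2.line(im,tuple(map(int,u)),tuple(map(int,v)),(255,255,255),1)
print(pr(p)); cv2.imwrite("pics/w2b.png",im[100:480,150:640])
E
```

```text
[319.4508533  307.45662387]
```

View pics/w2b.png

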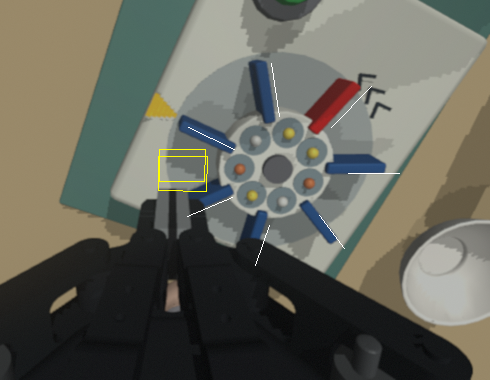

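```bash
python3 - <<'E'
from h import *
m=camera_model("wrist")
print(back(m,(427,268),.058), "fin tips top: left",back(m,(332,222),.062),"top",back(m,(408,162),.062),"red",back(m,(504,185),.062),"right",back(m,(534,264),.062))
im=cv2.imread("pics/w2.png")
pt,_=cen(im,(20,120,100),(35,255,255),(280,180,340,230)); bt,_=cen(im,(45,120,60),(75,255,255),(390,20,480,120))
print(back(m,pt,.04),back(m,bt,.06))
to([.47,.024,.048])
E
```

```text
[0.52891135 0.02904627 0.058     ] fin tips top: left [0.46932461 0.05451765 0.062     ] top [0.50766325 0.09045091 0.062     ] red [0.56185263 0.08180578 0.062     ] right [0.58976142 0.03741229 0.062     ]
[0.45523831 0.05747652 0.04      ] [0.52150251 0.13366909 0.06      ]
t 3.83 p [0.4649 0.0233 0.1057] zhead 3.8 ydir [-0.008  0.001 -1.   ] F [-3.  -1.  -3.8] j [-0.11  0.39  1.85 -0.    0.91 -0.18]
offset cm [-0.03  5.77  0.56]
```

```bash
python3 -m inch '[{"offset":[0,0,0],"twist":[0,0,0],"hand":0},{"offset":[0,0,0],"twist":[0,0,0],"hand":0}]'
python3 - <<'E'
from h import *
m=camera_model("wrist"); im=camera("wrist"); cv2.imwrite("pics/w3.png",im)
pt,_=cen(im,(20,120,100),(35,255,255),(260,160,360,250)); bt,_=cen(im,(45,120,60),(75,255,255),(390,0,500,130))
g=cv2.cvtColor(im,cv2.COLOR_BGR2GRAY)
print(pt,bt,back(m,pt,.04),back(m,bt,.06))
to([.47,.024,.048])
E
```

```text
time: 4.08
tcp_pos: [0.4689, 0.0218, 0.1129]
eef_rot: [-1.238, 1.158, -1.162]
wrist_force: [-0.3, -0.6, 0.3]
grip_width: -0.002
[308.27295285 204.16129032] [443.45760927  73.44655082] [0.45907061 0.0567696  0.04      ] [0.5268898  0.13487527 0.06      ]
t 4.12 p [0.4689 0.0218 0.113 ] zhead 3.8 ydir [ 0.003 -0.    -1.   ] F [ 0.4 -0.2  1.3] j [-0.12  0.38  1.84 -0.    0.92 -0.18]
offset cm [-0.21  6.5   0.11]
```

View pics/w3.png

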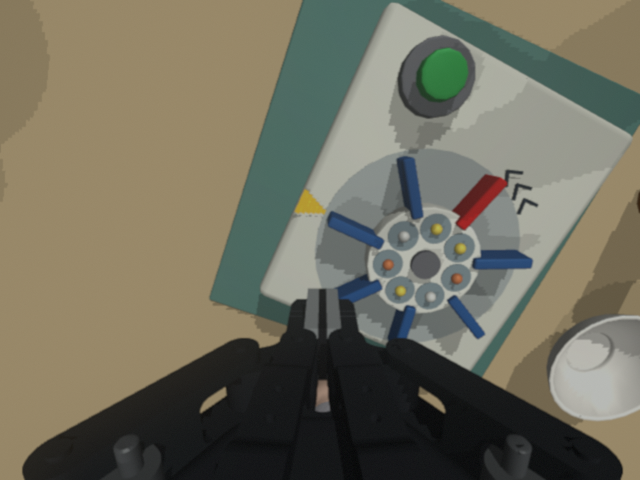

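```bash
python3 - <<'E'
from h import *
m=camera_model("wrist")
def f(t,*v): print(t,*[back(m,a,z).round(4)[:2] for a,z in v])
f("hub",((426,265),.058)); f("tips",((331,219),.062),((405,158),.062),((500,181),.062),((531,261),.062),((477,332),.062))
hub=back(m,(426,265),.058)
for a in ((331,219),(405,158),(500,181),(531,261),(477,332)):
    d=back(m,a,.062)-hub; print(round(np.hypot(*d[:2]),4), round(np.degrees(np.arctan2(d[1],d[0])),1))
E
```

```text
hub [0.5355 0.0265]
tips [0.4735 0.053 ] [0.5122 0.0906] [0.5682 0.0815] [0.5981 0.0347] [ 0.575  -0.0166]
0.0674 156.8
0.0682 109.9
0.0641 59.3
0.0631 7.5
0.0584 -47.5
```

```bash
python3 -m inch '[{"offset":[-0.1,2.0,0.3],"twist":[0,0,0],"hand":0},{"offset":[0,2.5,0],"twist":[0,0,0],"hand":0},{"offset":[0,1.5,0],"twist":[0,0,0],"hand":0},{"offset":[0,0.5,0],"twist":[0,0,0],"hand":0},{"offset":[0,0,0],"twist":[0,0,0],"hand":0}]'
python3 - <<'E'
from h import *
to([.472,.0229,.048])
im=camera("wrist"); cv2.imwrite("pics/w4.png",im)
E
```

```text
time: 4.75
tcp_pos: [0.4712, 0.0232, 0.0471]
eef_rot: [-1.239, 1.159, -1.161]
wrist_force: [0.2, -0.3, -0.2]
grip_width: 0.002
t 4.75 p [0.4712 0.0232 0.0471] zhead 3.8 ydir [ 0.001 -0.    -1.   ] F [ 0.2 -0.3 -0.2] j [-0.11  0.49  1.9  -0.    0.75 -0.18]
offset cm [ 0.04 -0.09  0.08]
```

View pics/w4.png

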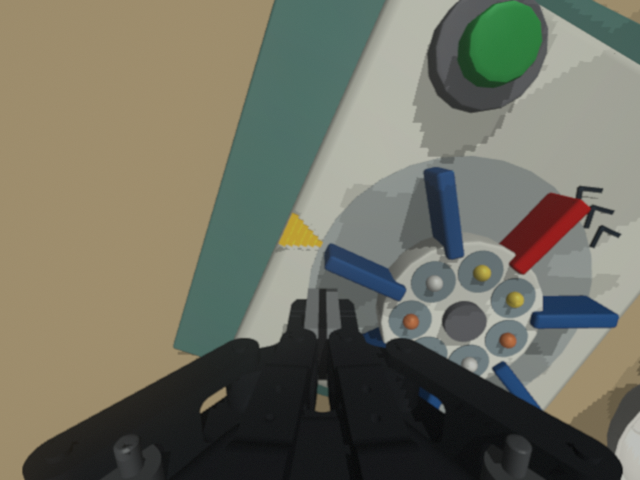

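```bash
python3 -m inch '[{"offset":[0.43,0,0.02],"twist":[0,-4,0],"hand":0},{"offset":[0.43,0,0.02],"twist":[0,-4,0],"hand":0},{"offset":[0.43,0,0.02],"twist":[0,-4,0],"hand":0},{"offset":[0.43,0,0.02],"twist":[0,-4,0],"hand":0},{"offset":[0.43,0,0.02],"twist":[0,-4,0],"hand":0}]'
python3 - <<'E'
from h import *
s,p,M=st(); h=np.array([.534,.0275]); d=p[:2]-h; print(p.round(4),np.hypot(*d),np.degrees(np.arctan2(*d[::-1]))%360,s["wrist_force"])
im=camera("wrist"); cv2.imwrite("pics/w5.png",im)
E
```

```text
time: 5.42
tcp_pos: [0.4756, 0.0036, 0.0472]
eef_rot: [-1.377, 0.897, -0.895]
wrist_force: [-2.4, 6.5, 2.4]
grip_width: 0.001
[0.4756 0.0036 0.0472] 0.06306023775040959 202.2257005111607 [-2.44936106  6.4828927   2.37480164]
```

View pics/w5.png

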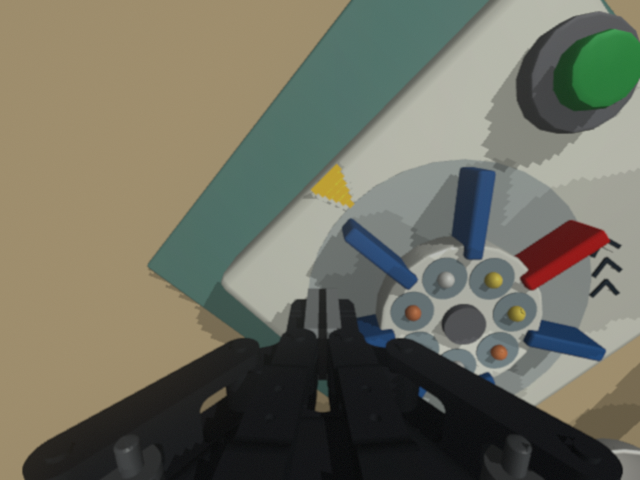

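```bash
for i in 1; do python3 -m inch '[{"offset":[0.43,0,0.02],"twist":[0,-4,0],"hand":0},{"offset":[0.43,0,0.02],"twist":[0,-4,0],"hand":0},{"offset":[0.43,0,0.02],"twist":[0,-4,0],"hand":0}]'; done
python3 - <<'E'
from h import *
s,p,M=st(); h=np.array([.534,.0275]); d=p[:2]-h; print(p.round(4),np.hypot(*d),np.degrees(np.arctan2(*d[::-1]))%360,s["wrist_force"])
im=camera("wrist"); cv2.imwrite("pics/w6.png",im)
E
```

```text
time: 5.85
tcp_pos: [0.4821, -0.008, 0.0471]
eef_rot: [-1.442, 0.736, -0.735]
wrist_force: [-3.6, 2.3, 2.4]
grip_width: -0.002
[ 0.4821 -0.008   0.0471] 0.06285821010952326 214.41653452727428 [-3.62264933  2.31408801  2.37356763]
```

View pics/w6.png

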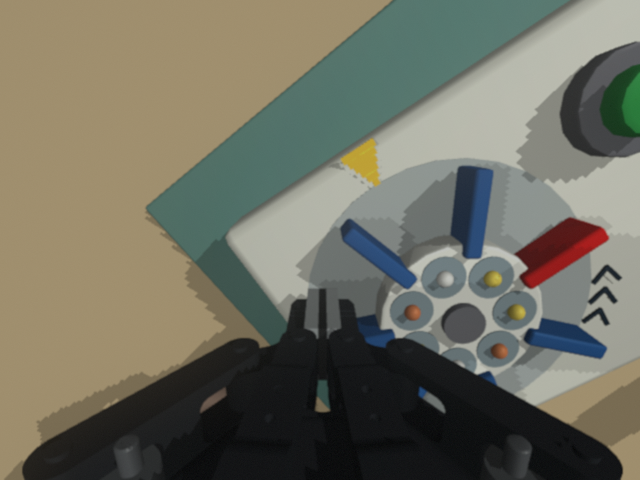

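```bash
for i in 1; do python3 -m inch '[{"offset":[0.43,0,0.02],"twist":[0,-4,0],"hand":0},{"offset":[0.43,0,0.02],"twist":[0,-4,0],"hand":0},{"offset":[0.43,0,0.02],"twist":[0,-4,0],"hand":0},{"offset":[0.43,0,0.02],"twist":[0,-4,0],"hand":0}]'; done
python3 - <<'E'
from h import *
s,p,M=st(); h=np.array([.534,.0275]); d=p[:2]-h; print(p.round(4),np.hypot(*d),np.degrees(np.arctan2(*d[::-1]))%360,s["wrist_force"])
im=camera("wrist"); cv2.imwrite("pics/w7.png",im)
E
```

```text
time: 6.4
tcp_pos: [0.4948, -0.0208, 0.047]
eef_rot: [-1.507, 0.52, -0.521]
wrist_force: [-1.3, -0.8, 0.6]
grip_width: 0.004
[ 0.4948 -0.0208  0.047 ] 0.06222724364037887 230.9246281623823 [-1.34130148 -0.78312444  0.64277888]
```

View pics/w7.png

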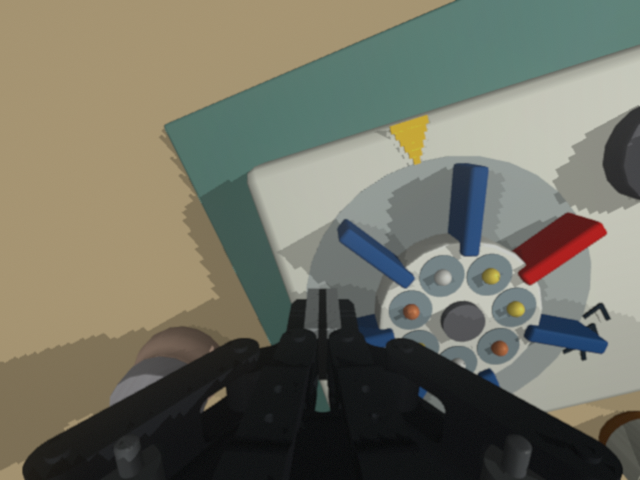

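```bash
for i in 1; do python3 -m inch '[{"offset":[0.43,0,0.02],"twist":[0,-4,0],"hand":0},{"offset":[0.32,0,0.02],"twist":[0,-3,0],"hand":0},{"offset":[0,0,0],"twist":[0,0,0],"hand":0}]'; done
python3 - <<'E'
from h import *
s,p,M=st(); h=np.array([.534,.0275]); d=p[:2]-h; print(p.round(4),np.hypot(*d),np.degrees(np.arctan2(*d[::-1]))%360,s["wrist_force"])
im=camera("wrist"); cv2.imwrite("pics/w8.png",im)
E
```

```text
time: 6.82
tcp_pos: [0.5014, -0.025, 0.0468]
eef_rot: [-1.528, 0.427, -0.429]
wrist_force: [-0.4, 0.5, -0.2]
grip_width: -0.001
[ 0.5014 -0.025   0.0468] 0.06174258575682013 238.17745390301482 [-0.35358116  0.50745342 -0.21145541]
```

View pics/w8.png

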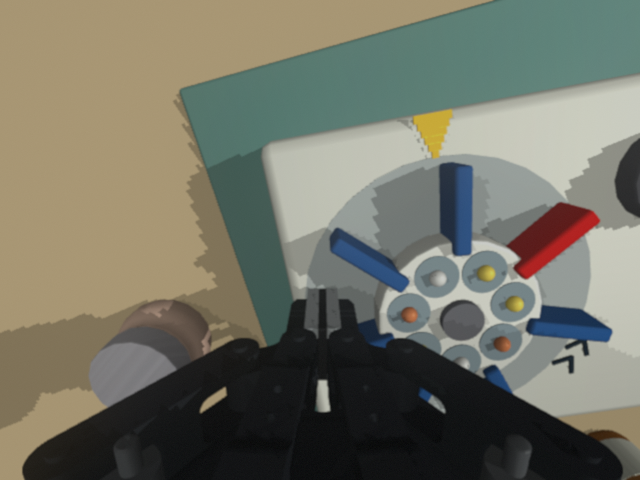

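```bash
python3 - <<'E'
from h import *
m=camera_model("wrist")
H=back(m,(462,321),.058);P=back(m,(433,132),.04);F=back(m,(456,166),.062)
a=lambda d:np.degrees(np.arctan2(d[1],d[0]))%360
print(H,P,F,a(P-H),a(F-H), a(back(m,(582,215),.062)-H))
E
```

```text
[0.53564226 0.02800059 0.058     ] [0.46006324 0.05654314 0.04      ] [0.47203006 0.05251112 0.062     ] 159.31087193562874 158.92774439218985 110.04564878669206
```

```bash
python3 -m inch '[{"offset":[0,-2,0],"twist":[0,0,0],"hand":0},{"offset":[0,-2,0],"twist":[0,0,0],"hand":0},{"offset":[-0.97,0,0.08],"twist":[0,9,0],"hand":0},{"offset":[-0.97,0,0.08],"twist":[0,9,0],"hand":0},{"offset":[-0.97,0,0.08],"twist":[0,9,0],"hand":0}]'
python3 -m inch '[{"offset":[-0.97,0,0.08],"twist":[0,9,0],"hand":0},{"offset":[-0.97,0,0.08],"twist":[0,9,0],"hand":0},{"offset":[-0.97,0,0.08],"twist":[0,9,0],"hand":0},{"offset":[0,0,0],"twist":[0,0,0],"hand":0},{"offset":[0,0,0],"twist":[0,0,0],"hand":0}]'
python3 - <<'E'
from h import *
to([.472,.0229,.0475])
im=camera("wrist"); cv2.imwrite("pics/w9.png",im)
E
```

```text
time: 7.5
tcp_pos: [0.4801, -0.0041, 0.0866]
eef_rot: [-1.42, 0.796, -0.797]
wrist_force: [0.4, 0.5, 0.1]
grip_width: 0.0
time: 8.12
tcp_pos: [0.4715, 0.023, 0.0864]
eef_rot: [-1.249, 1.145, -1.145]
wrist_force: [0.5, -0.3, -0.0]
grip_width: 0.004
t 8.12 p [0.4715 0.023  0.0864] zhead 5.0 ydir [ 0. -0. -1.] F [ 0.5 -0.3 -0. ] j [-0.11  0.43  1.86 -0.    0.86 -0.2 ]
offset cm [0.01 3.89 0.05]
```

View pics/w9.png

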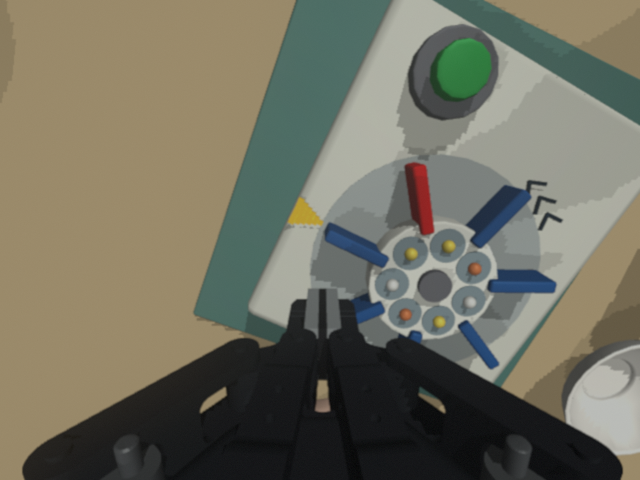

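Red fin is now one click short, at (419,195); a blue fin is at the pointer. I will repeat the stroke.

```bash
python3 -m inch '[{"offset":[0,2,0],"twist":[0,0,0],"hand":0},{"offset":[0,1.4,0],"twist":[0,0,0],"hand":0},{"offset":[0,0.5,0],"twist":[0,0,0],"hand":0},{"offset":[0,0,0],"twist":[0,0,0],"hand":0}]'
python3 -m inch '[{"offset":[0.43,0,0.02],"twist":[0,-4,0],"hand":0},{"offset":[0.43,0,0.02],"twist":[0,-4,0],"hand":0},{"offset":[0.43,0,0.02],"twist":[0,-4,0],"hand":0},{"offset":[0.43,0,0.02],"twist":[0,-4,0],"hand":0},{"offset":[0.43,0,0.02],"twist":[0,-4,0],"hand":0}]'
python3 -m inch '[{"offset":[0.43,0,0.02],"twist":[0,-4,0],"hand":0},{"offset":[0.43,0,0.02],"twist":[0,-4,0],"hand":0},{"offset":[0.43,0,0.02],"twist":[0,-4,0],"hand":0},{"offset":[0.43,0,0.02],"twist":[0,-4,0],"hand":0},{"offset":[0.43,0,0.02],"twist":[0,-4,0],"hand":0}]'
python3 -m inch '[{"offset":[0.43,0,0.02],"twist":[0,-4,0],"hand":0},{"offset":[0.43,0,0.02],"twist":[0,-4,0],"hand":0},{"offset":[0.43,0,0.02],"twist":[0,-4,0],"hand":0},{"offset":[0.22,0,0.01],"twist":[0,-2,0],"hand":0},{"offset":[0,0,0],"twist":[0,0,0],"hand":0}]'
python3 - <<'E'
from h import *
s,p,M=st(); h=np.array([.534,.0275]); d=p[:2]-h; print(p.round(4),np.hypot(*d),np.degrees(np.arctan2(*d[::-1]))%360,s["wrist_force"])
im=camera("wrist"); cv2.imwrite("pics/w10.png",im)
E
```

```text
time: 8.68
tcp_pos: [0.4712, 0.0231, 0.047]
eef_rot: [-1.249, 1.147, -1.146]
wrist_force: [-0.1, 0.1, -0.1]
grip_width: 0.003
time: 9.3
tcp_pos: [0.4763, 0.0035, 0.0478]
eef_rot: [-1.384, 0.884, -0.881]
wrist_force: [-3.8, 7.1, 3.1]
grip_width: 0.005
time: 9.93
tcp_pos: [0.4888, -0.0148, 0.0477]
eef_rot: [-1.483, 0.615, -0.613]
wrist_force: [-2.7, 0.6, 1.9]
grip_width: -0.001
time: 10.55
tcp_pos: [0.5018, -0.0241, 0.0476]
eef_rot: [-1.528, 0.426, -0.427]
wrist_force: [0.2, 0.0, -0.2]
grip_width: 0.0
[ 0.5018 -0.0241  0.0476] 0.06086209888193615 238.0457085536194 [ 0.19637695  0.02315821 -0.17768197]
```

View pics/w10.png

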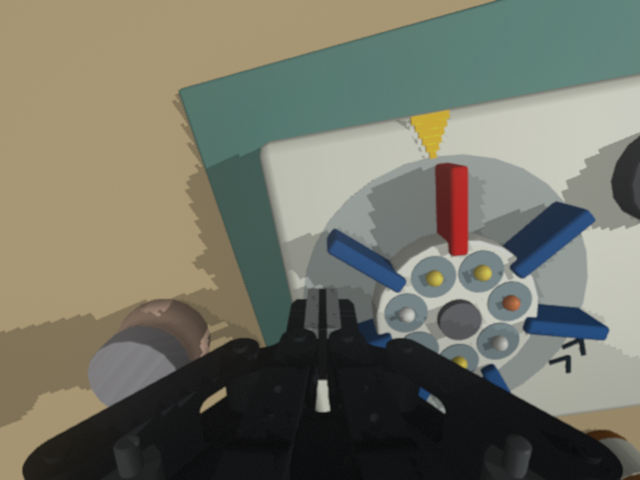

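```bash
python3 -m inch '[{"offset":[0,-2,0],"twist":[0,0,0],"hand":0},{"offset":[0,-2.5,0],"twist":[0,0,0],"hand":0},{"offset":[0,-1.5,0],"twist":[0,0,0],"hand":0},{"offset":[0,0,0],"twist":[0,0,0],"hand":0}]'
python3 - <<'E'
from h import *
to([.5277,.134,.105])
E
```

```text
time: 11.1
tcp_pos: [0.502, -0.0241, 0.1082]
eef_rot: [-1.528, 0.425, -0.428]
wrist_force: [0.5, 0.3, -0.2]
grip_width: -0.0
t 11.1 p [ 0.502  -0.0241  0.1082] zhead 58.8 ydir [ 0.002 -0.001 -1.   ] F [ 0.5  0.3 -0.2] j [-0.2   0.44  1.76 -0.    0.94 -1.23]
offset cm [-5.99  0.31 14.86]
```

```bash
python3 -m inch '[{"offset":[-1.5,0,3.7],"twist":[0,0,0],"hand":0},{"offset":[-1.5,0,3.7],"twist":[0,0,0],"hand":0},{"offset":[-1.5,0,3.7],"twist":[0,0,0],"hand":0},{"offset":[-1.5,0.3,3.75],"twist":[0,0,0],"hand":0}]'
python3 -m inch '[{"offset":[0,0,0],"twist":[0,0,0],"hand":0},{"offset":[0,0,0],"twist":[0,0,0],"hand":0}]'
python3 - <<'E'
from h import *
to([.5277,.134,.07])
im=camera("wrist"); cv2.imwrite("pics/w11.png",im)
for c in ("top","scene"):
    cv2.imwrite(f"pics/{c}1.png",cv2.resize(camera(c)[150:330,200:440],None,fx=3,fy=3))
    r=spot_point(c,"button_top"); print([(np.round(q["xyz"],4),q["conf"]) for q in r[:1]])
E
```

```text
time: 11.6
tcp_pos: [0.5266, 0.1353, 0.1033]
eef_rot: [-1.529, 0.427, -0.426]
wrist_force: [0.7, -0.8, -1.0]
grip_width: -0.005
time: 11.85
tcp_pos: [0.5263, 0.1338, 0.1034]
eef_rot: [-1.53, 0.427, -0.425]
wrist_force: [-0.1, -0.6, -0.7]
grip_width: -0.002
t 11.85 p [0.5263 0.1338 0.1034] zhead 58.9 ydir [-0.002 -0.001 -1.   ] F [-0.1 -0.6 -0.7] j [ 0.11  0.51  1.64 -0.    0.99 -0.92]
offset cm [0.11 3.34 0.1 ]
[]
[(array([0.5273, 0.1332, 0.0668]), 0.44)]
```

View pics/w11.png

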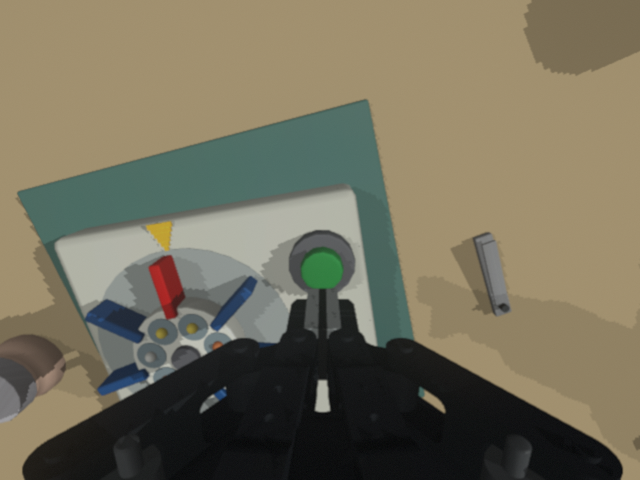

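View pics/scene1.png

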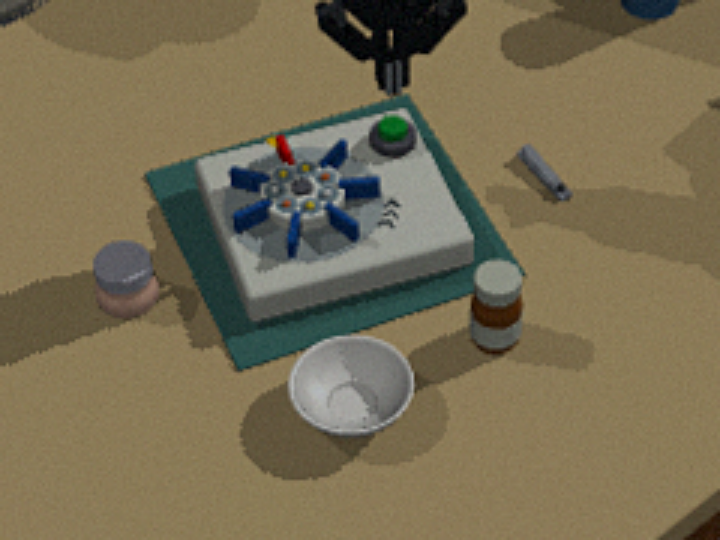

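```bash
python3 -m inch '[{"offset":[0.1,1.5,0.1],"twist":[0,0,0],"hand":0},{"offset":[0,1.3,0],"twist":[0,0,0],"hand":0},{"offset":[0,0.4,0],"twist":[0,0,0],"hand":0},{"offset":[0,0,0],"twist":[0,0,0],"hand":0}]'
python3 -m inch '[{"offset":[0,0.2,0],"twist":[0,0,0],"hand":0},{"offset":[0,0.2,0],"twist":[0,0,0],"hand":0},{"offset":[0,0,0],"twist":[0,0,0],"hand":0}]'
python3 -m inch '[{"offset":[0,0.2,0],"twist":[0,0,0],"hand":0},{"offset":[0,0,0],"twist":[0,0,0],"hand":0}]'
```

```text
time: 12.6
tcp_pos: [0.5281, 0.1344, 0.0717]
eef_rot: [-1.529, 0.427, -0.425]
wrist_force: [-0.3, 0.3, -0.1]
grip_width: 0.002
time: 12.98
tcp_pos: [0.5283, 0.1344, 0.0683]
eef_rot: [-1.529, 0.426, -0.426]
wrist_force: [-0.0, 0.6, 0.2]
grip_width: -0.001
time: 13.22
tcp_pos: [0.5282, 0.1344, 0.0661]
eef_rot: [-1.529, 0.426, -0.426]
wrist_force: [0.1, 0.7, -0.3]
grip_width: -0.001
```

```bash
for i in 1; do python3 -m inch '[{"offset":[0,0.2,0],"twist":[0,0,0],"hand":0},{"offset":[0,0,0],"twist":[0,0,0],"hand":0}]'
python3 -m inch '[{"offset":[0,0.2,0],"twist":[0,0,0],"hand":0},{"offset":[0,0,0],"twist":[0,0,0],"hand":0}]'
python3 -m inch '[{"offset":[0,0.2,0],"twist":[0,0,0],"hand":0},{"offset":[0,0,0],"twist":[0,0,0],"hand":0}]'; done
```

```text
time: 13.48
tcp_pos: [0.5282, 0.1344, 0.0641]
eef_rot: [-1.529, 0.426, -0.426]
wrist_force: [0.3, -0.0, -0.6]
grip_width: -0.002
time: 13.72
tcp_pos: [0.5284, 0.1344, 0.0622]
eef_rot: [-1.529, 0.426, -0.426]
wrist_force: [-0.9, -0.5, -0.2]
grip_width: -0.002
time: 13.98
tcp_pos: [0.5284, 0.1344, 0.0603]
eef_rot: [-1.528, 0.426, -0.426]
wrist_force: [-0.8, 0.4, 2.3]
grip_width: -0.001
```

Contact at about z = 0.061 (2.3 N). I will continue in small steps.

```bash
python3 -m inch '[{"offset":[0,0.2,0],"twist":[0,0,0],"hand":0},{"offset":[0,0,0],"twist":[0,0,0],"hand":0}]'
python3 -m inch '[{"offset":[0,0.15,0],"twist":[0,0,0],"hand":0},{"offset":[0,0,0],"twist":[0,0,0],"hand":0}]'
python3 - <<'E'
from h import *
to([.5277,.134,.055])
E
```

```text
time: 14.22
tcp_pos: [0.5284, 0.1344, 0.0583]
eef_rot: [-1.528, 0.426, -0.426]
wrist_force: [-1.0, 0.2, 3.1]
grip_width: 0.001
time: 14.48
tcp_pos: [0.5285, 0.1344, 0.0568]
eef_rot: [-1.528, 0.426, -0.426]
wrist_force: [-0.5, 0.9, 3.5]
grip_width: 0.0
t 14.47 p [0.5285 0.1344 0.0568] zhead 58.8 ydir [ 0. -0. -1.] F [-0.5  0.9  3.5] j [ 0.11  0.58  1.68 -0.    0.88 -0.92]
offset cm [-0.04  0.18 -0.08]
```

```bash
python3 -m inch '[{"offset":[0,0.12,0],"twist":[0,0,0],"hand":0},{"offset":[0,0,0],"twist":[0,0,0],"hand":0}]'
python3 -m inch '[{"offset":[0,0.1,0],"twist":[0,0,0],"hand":0},{"offset":[0,0,0],"twist":[0,0,0],"hand":0}]'
```

```text
time: 14.72
tcp_pos: [0.5285, 0.1344, 0.056]
eef_rot: [-1.528, 0.426, -0.427]
wrist_force: [-2.0, -0.0, 7.5]
grip_width: -0.004
time: 14.98
tcp_pos: [0.5285, 0.1345, 0.0558]
eef_rot: [-1.528, 0.425, -0.427]
wrist_force: [-3.6, 0.3, 14.1]
grip_width: 0.003
```

```bash
python3 -m inch '[{"offset":[0,-0.6,0],"twist":[0,0,0],"hand":0},{"offset":[0,-1.5,0],"twist":[0,0,0],"hand":0},{"offset":[0,-2.5,0],"twist":[0,0,0],"hand":0},{"offset":[0,-3,0],"twist":[0,0,0],"hand":0},{"offset":[0,-4,0],"twist":[0,0,0],"hand":0}]'
python3 -m inch '[{"offset":[0,-4,0],"twist":[0,0,0],"hand":0},{"offset":[0,0,-4],"twist":[0,0,0],"hand":0},{"offset":[0,0,-4],"twist":[0,0,0],"hand":0},{"offset":[0,0,0],"twist":[0,0,0],"hand":0},{"offset":[0,0,0],"twist":[0,0,0],"hand":0}]'
python3 - <<'E'
from h import *
to([.5,.05,.2])
m=camera_model("wrist"); im=camera("wrist"); cv2.imwrite("pics/w12.png",im)
for n in ("organiser","wheel_hub","red_fin","pointer","button_top"):
    r=spot_point("wrist",n); print(n,[(np.round(q["xyz"],4).tolist(),round(q["conf"],2)) for q in r[:1]])
cv2.imwrite("pics/scene2.png",cv2.resize(camera("scene")[150:330,200:440],None,fx=3,fy=3))
E
```

```text
time: 15.6
tcp_pos: [0.5276, 0.1343, 0.1712]
eef_rot: [-1.529, 0.428, -0.425]
wrist_force: [0.9, 0.5, 0.5]
grip_width: -0.0
time: 16.23
tcp_pos: [0.4873, 0.0662, 0.211]
eef_rot: [-1.528, 0.426, -0.427]
wrist_force: [0.1, 0.1, 0.4]
grip_width: 0.001
t 16.23 p [0.4873 0.0662 0.211 ] zhead 58.8 ydir [ 0.001  0.    -1.   ] F [0.1 0.1 0.4] j [-0.02  0.3   1.65  0.    1.2  -1.05]
offset cm [ 1.92  1.1  -0.73]
organiser [([0.54, 0.0493, 0.0049], 0.9)]
wheel_hub [([0.5322, 0.0261, 0.062], 0.75)]
red_fin [([0.4672, 0.0521, 0.0628], 0.66)]
pointer [([0.4658, 0.0559, 0.0369], 0.79)]
button_top []
```

View pics/w12.png

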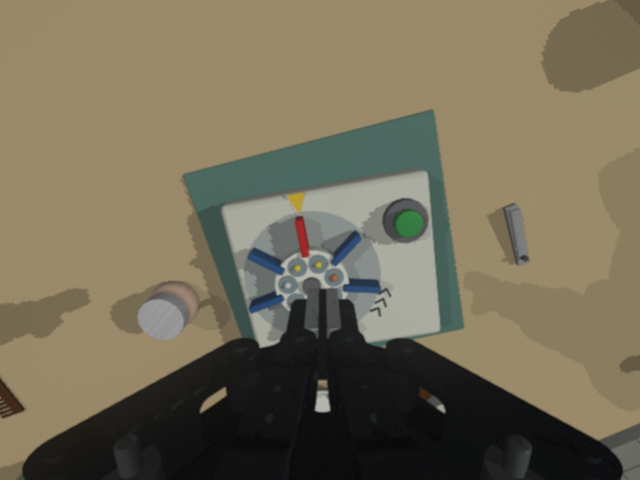

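View pics/scene2.png

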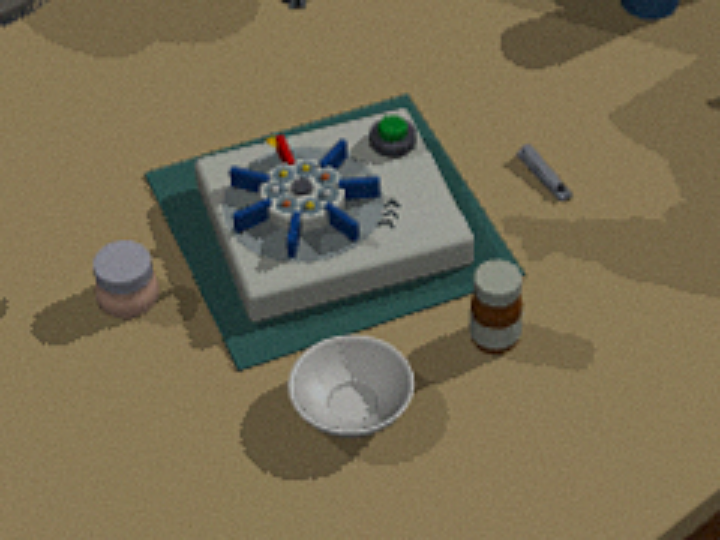

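The red fin (302,237) lines up with the pointer (296,203). The button is up, nothing else has moved, and the arm is clear at z = 0.21.

```bash
python3 -c "
from workcell import bot; print(bot.sign_off())"
```

```text
the job is handed in; nothing more can be done
None
```

The red fin is set at the yellow pointer, the green button was pressed and came back up, and I handed the job in at about 16.5 s of the 54 s allowed. The hand-in gives no verdict, so I only have my own checks.

- **Wheel:** I turned it two clicks anticlockwise with the shut fingertips, pushing on a fin from the pointer side twice. The wrist force reached about 8.6 N at most while I was pushing, and dropped to zero after each click. The final wrist picture shows the red fin in line with the pointer. My bearing check of the fin at the pointer after the first click agreed with the pointer to within half a degree.
- **Button:** I pressed it straight down about 6 mm. The force rose steeply at the end of the travel to about 14 N, which I read as the bottom stop. In the last scene picture it looks raised again, though the detector missed it in the last wrist picture, so that rests on my eye alone.
- **Organiser and other things:** The organiser was measured within about 1 mm of its first wrist-camera measurement. By eye, the dish, bottle, clipper and jar stand where they were. I did not measure any of the other things, and the tumbler, pump and comb were not checked at the end.
- **Arm:** It finished clear of everything at 0.21 m height, with about zero wrist force.

One early picture disagreed with the others by a few millimetres because the arm was still settling. I took it again before inserting the fingertip.

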